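# Move the teether to the spare folding peg and fold the emptied peg away

## Robot

A 6-joint arm with a two-finger parallel gripper is mounted at the origin on the work surface. World frame = base frame: x ahead of the robot, y to its left, z up, the work surface at z = 0. Lengths are in m, angles in rad, forces in N, time in s.
With the tool pointing down it reaches from about 0.375 to 0.9 m from the base axis. Payload 3.1 kg.
Tool frame: the origin (TCP) lies where the fingers leave the gripper's body, on its centre line; the fingertips stand 70 mm ahead of it and the grasp point (between the pads) lies 51 mm ahead of it; z points along the fingers, y is the line along which they close (so a half turn about z gives the same grasp; the last joint's range is limited). The gripper opens to 87 mm and grips with 3 to 60 N. Pads are 19 mm wide; open, the fingers measure 117 mm over their backs; the gripper's body (75 mm by 190 mm) begins 51 mm behind the grasp point.
Start: joints at [0.985, 0.527, 1.433, -0, 1.181, -0.178], TCP at [0.248, 0.574, 0.292] pointing down, gripper open.
Joint ranges: [-3.08, 3.08], [-0.75, 2.2], [0.22, 2.44], [-1.43, 4.57], [0, 2.65], [-2.85, 2.85]. Speed limits (rad/s): [2.79, 2.79, 3.14, 3.14, 3.14, 3.14].

## Interface

Orientations are given as a unit quaternion [x, y, z, w].
In Python, from rig import robot gives the robot as it stands.
- The arm moves only by the tool send_rows, never from a script. Its argument "deltas" is text: rows parted by semicolons, each of 7 numbers parted by spaces: the shift along the tool's x, y, z in mm, then the turn, a rotation vector about the tool's x, y, z in degrees, then the opening, from 0 (shut) to 1 (fully open). A call has 1 to 10 rows; each row shifts and turns the commanded pose from where the row before left it, along the tool's axes as they then stand; what a row does not reach is not made up. A row lasts 1/8 s, in which the tool goes at most 62.5 mm and 10.7 degrees, less where a joint would pass 70% of its speed; a pose out of reach is approached as far as the arm can. A call is refused whole if a number of a shift passes 62.5 or a number of a turn 10.7, either way. A call with a gripper value outside its range is refused whole. The fingers move at their own pace and stop on an object; "newtons" is the grip in N (left out, the last holds). Time passes only in rows, so rows that do not move let the fingers close. It gives the time, the measured TCP pose, the force, the opening and the grip force at its end, in the units of the state.
- robot.get_obs(): the state, without advancing time (a new reading comes with each control period).
- robot.camera(name): name is "side" or "top" or "wrist"; returns a dict with "image" (384x512x3 uint8, red, green, blue), "depth" (384x512 float32, m along the optical axis (not along the pixel's ray), 0 where there is no reading), "fovy" (degrees; the focal length in pixels is half the picture's height over the tangent of half this angle, whatever the lens; pixels are square), "cx", "cy" (the principal point, pixels), "rvec" (rotation vector, rad) and "tvec" (3), from world to camera coordinates, as OpenCV has them. Camera axes: x right, y down, z forward; pixel columns grow to the right and rows downward; lengths in m; the calibration is good to about 2 mm. A picture is of the moment at which its call begins.
- robot.hand_in(): hands the job in; it is judged then, once.
Trained networks look in the newest picture that a camera, given by its name, has taken for a name from the list of things; names that differ only in an ending like _2 or _b are one class to them, and where a whole thing is asked for, a point or a joint stands for the part that bears it (a point fixed in the world has none). Each returns a list of dicts, best first, with "p" (0 to 1); they miss things now and then, are a little off and sometimes report something else, mostly with a low value. They report only what shows in the picture. A call takes as long as a camera call. They do not tell look-alikes from the thing itself.
- robot.find_in(camera, thing): "box" ([left, top, right, bottom] in pixels, round what is visible of it).
- robot.cut_out(camera, thing): "region" (384x512 bool, what is visible of it) and "box" ([left, top, right, bottom] in pixels, round what is visible of it).
The state is a dict: "time": time; "q": joint angles; "joint_velocities": joint speeds; "joint_torque": joint torques, N m; "position": TCP position; "tool_rot": TCP orientation; "ft_force": force on the tool from outside, world axes, zero at the start; "moment": the same for the moment, N m; "grip_width": finger opening in m; "grip_force": force on a finger pad.
Only numpy, scipy, OpenCV 4.12 (cv2) and the standard library are available. Lean on these libraries where they do the work, as an engineer would, in place of code of your own. Each camera call takes 0.05 s, during which the arm holds its last target. There are 200 camera calls.

## Task

Swing the spare peg on the rail fully out, move the teether ring over to it, lowering it gently until the peg takes its weight before you let go, and then fold the emptied peg flat past its ball catch and press it firmly home on its stop for a moment, with 16 to 20 N. The pegs are screwed into soft wood, so never put more than 25 N on them, and leave everything else where it is.

Things in the scene. Friction and masses are not known exactly. Their poses are not given: they have to be found in the camera images.
- padA: oak pad of the folding peg that starts swung out with the teether on it; 176 mm along the rail, 50 mm high. Origin: centre of its front face, level with the top of the peg (160 mm above the bench). x points away from the robot square to the rail, y to the left along the rail, z up. Nothing but the knob (and the teether) stands higher than the peg's top.
- padB: like pad of the spare peg that starts folded flat; same frame. Which pad is left changes; 210 mm apart. On both, the peg's steel plate, pin and catch stand off the pad on packing washers. The pin is at y = -50 mm, z = 0 and nominally x = -26 mm, but, unmeasured and different on each, up to 11 mm nearer to or farther from the robot than that: feel for it.
- armA (a joint): peg A's angle, rad: 0 folded flat, bar along +y of the pad, knob at y = +42 mm; grows as the knob swings out towards the robot; 1.57 fully out along -x of the pad. Hard stops at both. The peg is a flat steel bar 12 mm wide, 10 mm thick, turning on an upright pin; at its end, 92 mm from the pin, an upright round knob 14 mm across (wooden cap 15 mm) rises 21 mm above the bar.
- armB (a joint): peg B's angle, same values and sizes. Each pin is stiff (about 1.5 N at the knob) and a peg stays where left. From 0.15 rad down the bar must ride over a sprung ball: about 11 N at the knob at first, crest at about 0.055 rad (5 mm at the knob); past it the ball draws the peg home, short of it the peg stays proud. Pulling it out takes about 8 N. At most 25 N on a peg.
- ring_center (a point): centre of the hole of the teether: flat green silicone ring, outside 84 mm, hole 56 mm, 13 mm thick along its axis, with a 32 mm chewing disc below (down to 70 mm under this centre), 55 to 115 g. It hangs over the bar in a plane parallel to the rail, 20 to 46 mm from the pin, this centre 28 mm below the bar's top and the ring's top 42 mm above this centre.
- ring: the teether itself, origin at the centre of its hole; x is the ring's axis (along the swung-out peg), z points up from the chewing disc.
- rail: low hook rail: dark oak board 460 mm long, 28 mm thick, top edge 156 mm above the bench, on two feet. Origin on the bench under the board's middle; x away from the robot, y along the board to the left. Fixed.
- tray: dark oak high chair tray, 300 x 420 mm, rim 24 mm high. Origin under its centre. Fixed.
- plate: yellow plastic plate, 180 mm across, 20 mm high, on the tray. Leave it alone.
- cup: stainless steel cup, 72 mm across, 75 mm high. Leave it alone.
- fork1: bamboo fork, 170 mm, on the tray. Leave it alone.
- fork2: bamboo fork, 170 mm, on the tray. Leave it alone.
- light: round white battery tap light with a toggle switch on its side, 86 mm across, 36 mm high. Leave it alone.
- bottle: baby bottle, 58 mm across, 150 mm high. Leave it alone.
- bowl: green bowl, 124 mm across, 45 mm high. Leave it alone.
There are look-alikes about, which are no part of the job. Of the things like the ring, leave any that is blue or red; of the rest the larger one is meant.

How it is judged:
On the way, in this order (a step that is already met when the one before it is completed fails the run):
1. the spare peg (B) is swung fully out (1.48 rad or more) (value of joint armB above 1.48 rad), for 0.3 s.
2. the teether, still held, is lowered on to peg B until the peg bears on it (0.25 N or more) (contact force between ring and padB above 0.25 N and contact force between the fingers and ring above 0.5 N and value of joint armB above 1.4 rad), for 0.1 s.
3. the teether is let go and hangs on peg B (x of ring_center in the frame of padB between -0.13 and -0.028 m and y of ring_center in the frame of padB between -0.064 and -0.036 m and z of ring_center in the frame of padB between -0.038 and -0.018 m and contact force between the fingers and ring below 0.1 N), for 0.3 s.
4. the emptied peg (A) is folded flat past its catch (0.04 rad or less) and pressed home by the fingers with 15 N or more (value of joint armA below 0.04 rad and contact force between the fingers and padA above 15 N), for 0.1 s.
At the end, for the whole second after the job is handed in: peg B fully out (1.48 rad or more) with the teether hanging at rest on it, let go (ring centre 18 to 38 mm below the bar's top, within 14 mm of the bar's middle line, between plate and knob); peg A flat in its catch (0.04 rad or less) (all of step 3 and value of joint armB above 1.48 rad and value of joint armA below 0.04 rad and linear speed of ring below 0.05 m/s); the robot touches nothing.
It fails at once if more than 25 N on peg A, by the robot or through the teether (contact force between any of the fingers, the arm, ring and padA above 25 N).
It fails at once if more than 25 N on peg B, by the robot or through the teether (contact force between any of the fingers, the arm, ring and padB above 25 N).
It fails at once if the plate, cup, a fork, the light, the bottle or the bowl is moved by more than 30 mm (distance of any of plate, cup, fork1, fork2, light, bottle, bowl from where it was at the start of the episode above 0.03 m).
It also fails if it takes over 72 s, if anything falls off the work surface, if the arm or the gripper's body presses on something with over 40 N, if the wrist force passes 120 N, or if a joint passes its speed limit or range.

## Working session

There is one attempt and no reset: what is moved stays moved. The work goes in short steps, Python scripts to look and compute and a tool call to move; the robot and the scene stay as the last step left them, time stands still between calls to the robot, and variables do not carry over. Pictures are saved under pics/ and viewed, at most 10 in all, crops included, and the job is handed in when it is done.

Besides the shell and the picture viewer there is one more tool, called after ">>>" by a JSON object that holds its "fn" and its "kwargs", one argument or row to a line. send_rows: Moves the arm, as the interface text tells. Its arguments: {"type":"object","properties":{"deltas":{"type":"string"},"newtons":{"type":"number"}},"required":["deltas"]}

```bash
mkdir -p pics; ls; cat > h.py <<'E'
import numpy as np, cv2
from scipy.spatial.transform import Rotation as R
from rig import robot
def cam(n):
    c=robot.camera(n); c['f']=192/np.tan(np.radians(c['fovy'])/2)
    c['R']=R.from_rotvec(np.ravel(c['rvec'])).as_matrix(); c['t']=np.ravel(c['tvec']); return c
def pts(c):
    v,u=np.mgrid[:384,:512]; d=c['depth']
    P=np.stack([(u-c['cx'])/c['f']*d,(v-c['cy'])/c['f']*d,d],-1)
    W=(P-c['t'])@c['R']; W[d==0]=np.nan; return W
def proj(c,p):
    q=c['R']@np.asarray(p)+c['t']; return c['cx']+c['f']*q[0]/q[2], c['cy']+c['f']*q[1]/q[2]
E
python3 - <<'E'
from h import *
ims=[]
for n in ['top','side','wrist']:
    c=cam(n); W=pts(c); im=c['image'][:,:,::-1].copy()
    print(n,'campos',(-c['R'].T@c['t']).round(3),'f',c['f'])
    for th in ['padA','padB','armA','armB','ring','rail']:
        for r in robot.cut_out(n,th)[:4]:
            m=r['region']; p=W[m]; print(n,th,round(r['p'],2),np.round(r['box']),np.nanmedian(p,0).round(3),np.nanmax(p[:,2]).round(3), np.median(c['image'][m],0))
    ims.append(im)
cv2.imwrite('pics/a.png',np.vstack([np.hstack(ims[:2]),np.hstack([ims[2],ims[2]*0])])[:, :].copy() if 0 else cv2.resize(np.hstack(ims[:2]),(800,300)))
cv2.imwrite('pics/top.png',cv2.resize(ims[0],(800,600)));cv2.imwrite('pics/side.png',cv2.resize(ims[1],(800,600)))
print(robot.get_obs())
E
```

```text
pics
top campos [ 0.31  -0.023  1.304] f 429.26851326920905
top padA 0.66 [186. 150. 251. 204.] [0.603 0.107 0.15 ] 0.187 [147. 112.  75.]
top padB 0.72 [257. 148. 319. 166.] [ 0.609 -0.091  0.153] 0.185 [172.5 128.   85. ]
top padB 0.23 [ 77. 210. 116. 232.] [0.433 0.459 0.097] 0.155 [133.5 143.  106. ]
top armA 0.65 [232. 167. 239. 204.] [0.514 0.066 0.161] 0.187 [229. 223. 217.]
top armA 0.63 [220. 173. 252. 184.] [0.542 0.062 0.159] 0.177 [114. 175. 154.]
top armB 0.72 [272. 156. 316. 166.] [ 0.589 -0.093  0.16 ] 0.185 [216. 204. 202.]
top ring 0.72 [217. 233. 246. 257.] [0.371 0.084 0.101] 0.117 [215.  56.  46.]
top ring 0.58 [222. 175. 251. 188.] [0.542 0.062 0.157] 0.177 [115. 173. 151.]
top rail 0.77 [172. 131. 338. 179.] [0.629 0.008 0.154] 0.164 [120.  75.  48.]
side campos [-0.058 -0.942  1.096] f 423.4597166286914
side padA 0.56 [244. 142. 286. 176.] [0.604 0.085 0.148] 0.182 [115.  86.  66.]
side padB 0.85 [283. 169. 324. 209.] [ 0.607 -0.112  0.153] 0.186 [121.  98.  75.]
side padB 0.48 [272. 291. 333. 347.] [ 0.383 -0.445  0.026] 0.04 [243. 223. 101.]
side armB 0.48 [2
[... 359 characters left out ...]
7393
{'time': 1.05, 'q': array([ 9.84508712e-01,  5.27489179e-01,  1.43271842e+00, -2.08339814e-05,
        1.18136826e+00, -1.78474581e-01]), 'joint_velocities': array([ 0.00077202,  0.00101504, -0.00047503,  0.00048028, -0.00037727,
        0.00083084]), 'joint_torque': array([ 5.43865463e-04, -4.40013385e+01, -1.76991159e+01,  6.33600424e-02,
        5.03727235e-02, -3.96457779e-05]), 'position': array([0.24782538, 0.57373923, 0.29224918]), 'tool_rot': array([2.02492579e-01, 9.79283797e-01, 4.19664025e-06, 1.20750343e-05]), 'ft_force': array([-0.30967593, -0.12651374,  0.19585334]), 'moment': array([0.0114067 , 0.03069424, 0.01162495]), 'grip_force': 0.0, 'grip_width': 0.0870632278532409}
```

View pics/top.png

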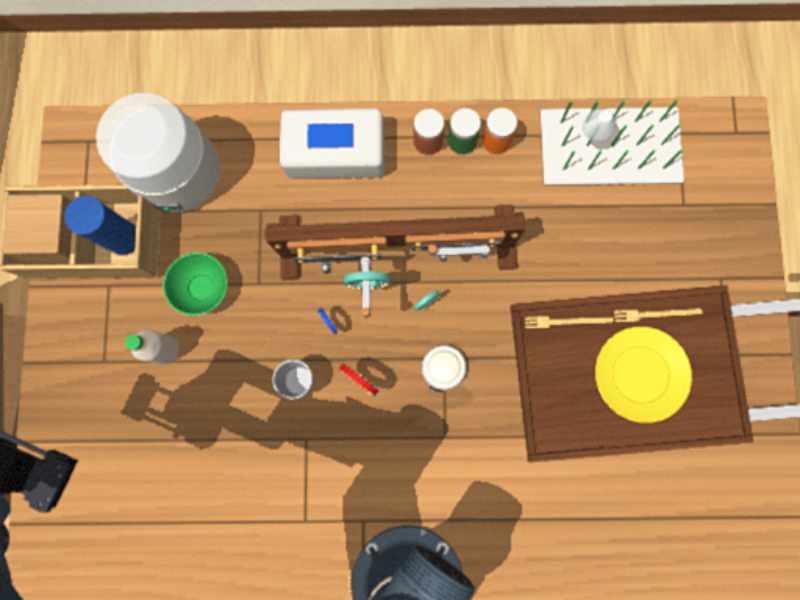

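View pics/side.png

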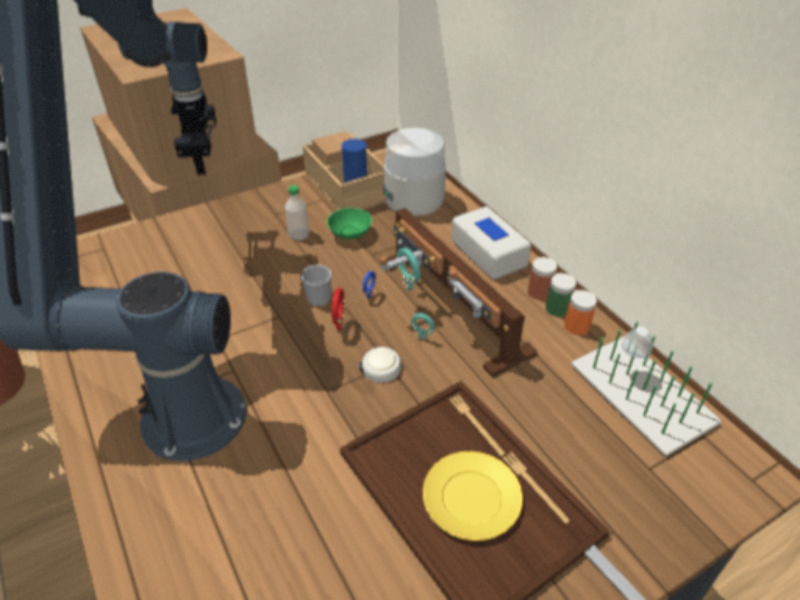

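The top view shows peg A swung out with the green ring at (367,280), and peg B folded with its knob at (433,248). A smaller green look-alike is at (427,300), and the blue and red ones are nearer the robot. Next I go over the rail for a close view.

```bash
cat >> h.py <<'E'
def plan(target,yaw=None,n=10,start=None):
    """constant tool-frame row, n times, to world target with tool x at world angle yaw (deg), tool down; also tilt fix"""
    o=robot.get_obs(); Rm=R.from_quat(o['tool_rot']).as_matrix(); p=o['position']
    y0=np.degrees(np.arctan2(Rm[1,0],Rm[0,0])); yaw=y0 if yaw is None else yaw
    a=-((yaw-y0+180)%360-180)/n   # turn about tool z
    M=sum(Rm@R.from_euler('z',a*i,degrees=True).as_matrix() for i in range(n))
    d=np.linalg.solve(M,np.asarray(target)-p)*1000
    print('from',p.round(4),'yaw',y0.round(1),'n',n,'row:',*d.round(1),0,0,round(a,2))
E
python3 - <<'E'
from h import *
plan([0.52,-0.04,0.40],90,18)
c=cam('top');W=pts(c)
for u,v in [(273,192),(210,205),(229,242)]:
    b=W[v-12:v+12,u-12:u+12].reshape(-1,3); b=b[b[:,2]>0.03]; print(b.min(0).round(3),b.max(0).round(3))
E
```

```text
from [0.2478 0.5737 0.2922] yaw 156.6 n 18 row: -38.7 -7.7 -6.0 0 0 3.7
[ 0.501 -0.065  0.031] [ 0.536 -0.018  0.079]
[0.46 0.13 0.03] [0.508 0.165 0.079]
[0.342 0.054 0.037] [0.399 0.12  0.117]
```

>>> {"fn": "send_rows", "kwargs": {
  "deltas": "-39 -8 -6 0 0 3.7 1;-39 -8 -6 0 0 3.7 1;-39 -8 -6 0 0 3.7 1;-39 -8 -6 0 0 3.7 1;-39 -8 -6 0 0 3.7 1;-39 -8 -6 0 0 3.7 1;-39 -8 -6 0 0 3.7 1;-39 -8 -6 0 0 3.7 1;-39 -8 -6 0 0 3.7 1"
}}

```text
time: 2.22
position: [0.4768, 0.3029, 0.3465]
tool_rot: [0.476, 0.88, 0.0, 0.0]
ft_force: [-0.1, -0.1, -1.4]
grip_width: 0.0873
grip_force: 0.0
```

>>> {"fn": "send_rows", "kwargs": {
  "deltas": "-39 -8 -6 0 0 3.7 1;-39 -8 -6 0 0 3.7 1;-39 -8 -6 0 0 3.7 1;-39 -8 -6 0 0 3.7 1;-39 -8 -6 0 0 3.7 1;-39 -8 -6 0 0 3.7 1;-39 -8 -6 0 0 3.7 1;-39 -8 -6 0 0 3.7 1;-39 -8 -6 0 0 3.7 1;0 0 0 0 0 0 1"
}}

```text
time: 3.48
position: [0.5189, -0.0491, 0.4008]
tool_rot: [0.708, 0.706, 0.0, 0.001]
ft_force: [-0.9, 0.6, 0.5]
grip_width: 0.087
grip_force: 0.0
```

```bash
python3 - <<'E'
from h import *
o=robot.get_obs(); print(o['time'],o['position'].round(4),o['ft_force'].round(2))
c=cam('wrist');W=pts(c);cv2.imwrite('pics/w1.png',cv2.resize(c['image'][:,:,::-1],(800,600)))
np.savez('w1.npz',W=W,im=c['image'])
for th in ['padA','padB','armA','armB','ring','rail']:
    for r in robot.cut_out('wrist',th)[:4]:
        m=r['region']; p=W[m]; print(th,round(r['p'],2),np.round(r['box']),np.nanmedian(p,0).round(3),np.nanmax(p[:,2]).round(3))
E
```

```text
3.475 [ 0.5189 -0.0491  0.4008] [-0.93  0.6   0.51]
padA 0.64 [214.   0. 356.  99.] [0.603 0.068 0.154] 0.184
padB 0.59 [306. 128. 345. 254.] [ 0.603 -0.076  0.155] 0.335
padB 0.29 [269.  25. 293. 103.] [0.543 0.062 0.167] 0.176
armA 0.84 [209.  54. 314.  76.] [0.519 0.064 0.161] 0.184
armB 0.97 [308. 167. 327. 249.] [ 0.589 -0.095  0.161] 0.184
armB 0.17 [270.  25. 288. 107.] [0.543 0.061 0.167] 0.176
ring 0.96 [272.  28. 289. 101.] [0.543 0.062 0.167] 0.176
ring 0.66 [211.   0. 248.  26.] [0.481 0.142 0.044] 0.078
ring 0.59 [122.  24. 169.  83.] [0.375 0.084 0.088] 0.114
ring 0.52 [246. 133. 270. 167.] [ 0.521 -0.041  0.069] 0.079
rail 0.62 [297.   0. 381. 290.] [0.631 0.013 0.157] 0.16
```

View pics/w1.png

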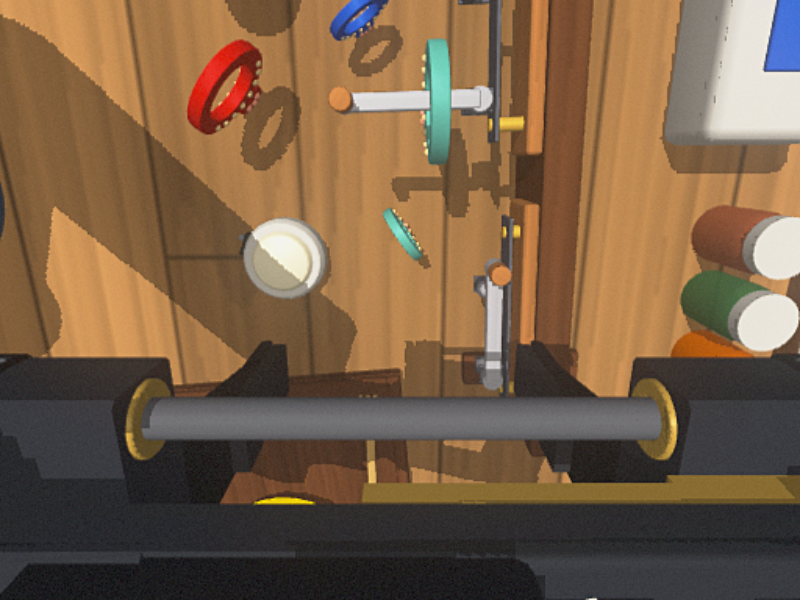

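The wrist view shows ring A at (437,100), knob A at (340,98), pin A at about (485,98), knob B at (500,273) and pin B at (490,375). Now I measure them.

```bash
python3 - <<'E'
from h import *
z=np.load('w1.npz');W=z['W'];im=z['im'].astype(int)
def sel(u0,u1,v0,v1,zl,zh):
    s=.64; b=W[int(v0*s):int(v1*s),int(u0*s):int(u1*s)].reshape(-1,3); return b[(b[:,2]>zl)&(b[:,2]<zh)]
def rep(n,b): print(n,len(b),'min',b.min(0).round(4),'max',b.max(0).round(4),'mid',((b.min(0)+b.max(0))/2).round(4),'med',np.median(b,0).round(4))
rep('knobA',sel(320,365,80,120,.174,.2)); rep('knobB',sel(480,520,255,295,.174,.2))
rep('ring',sel(415,460,30,170,.165,.19)); 
for n,a in [('barA',(360,420,80,120,.155,.166)),('barA2',(455,480,80,120,.155,.166)),('barB',(478,506,300,360,.155,.166)),('pinA',(476,496,82,115,.15,.18)),('pinB',(478,506,360,392,.15,.18))]:
    b=sel(*a); rep(n,b); k=0 if 'A' in n else 1; print(np.polyfit(b[:,k],b[:,1-k],1).round(4))
# pad front/top edges & rail
b=sel(520,620,0,350,.15,.162); rep('rail',b)
for y in np.arange(-.08,.15,.02):
    q=b[abs(b[:,1]-y)<.01]; 
    if len(q): print(y.round(2),q[:,0].min().round(4),q[:,0].max().round(4))
c=cam('side');S=pts(c)
for th in ['armA','armB','ring']:
    for r in robot.cut_out('side',th)[:2]:
        p=S[r['region']]; p=p[p[:,2]>.174]
        if len(p): rep(th+' side',p)
E
```

```text
knobA 204 min [0.4733 0.0557 0.1748] max [0.4878 0.0701 0.184 ] mid [0.4806 0.0629 0.1794] med [0.4808 0.0627 0.1815]
knobB 159 min [ 0.5812 -0.0588  0.1741] max [ 0.5956 -0.0445  0.1837] mid [ 0.5884 -0.0516  0.1789] med [ 0.5879 -0.0507  0.1817]
ring 726 min [0.5377 0.0369 0.165 ] max [0.552  0.0923 0.1762] mid [0.5448 0.0646 0.1706] med [0.5445 0.0643 0.1721]
barA 482 min [0.4909 0.0574 0.1561] max [0.5303 0.0701 0.1627] mid [0.5106 0.0637 0.1594] med [0.5113 0.0639 0.1608]
[0.0305 0.048 ]
barA2 217 min [0.555  0.058  0.1553] max [0.5717 0.0727 0.1631] mid [0.5633 0.0653 0.1592] med [0.5635 0.0647 0.1608]
[-0.0097  0.0703]
barB 396 min [ 0.5834 -0.1247  0.1552] max [ 0.5962 -0.0763  0.163 ] mid [ 0.5898 -0.1005  0.1591] med [ 0.5896 -0.0991  0.1611]
[-0.0271  0.5869]
pinA 168 min [0.5684 0.0567 0.1502] max [0.5838 0.0728 0.163 ] mid [0.5761 0.0648 0.1566] med [0.5739 0.0649 0.1594]
[-0.1348  0.1424]
pinB 222 min [ 0.5837 -0.151   0.1513] max [ 0.5993 -0.1248  0.1629] mid [ 0.5915 -0.1379  0.1571] med [ 0.5905 -0.1383  0.1607]
[-0.0329  0.5861]
rail 7807 min [ 0.6035 -0.1185  0.15  ] max [0.6517 0.1255 0.1598] mid [0.6276 0.0035 0.1549] med [0.6269 0.0264 0.1565]
-0.08 0.6104 0.6508
-0.06 0.6094 0.6498
-0.04 0.6092 0.6492
-0.02 0.6083 0.6483
0.0 0.6087 0.6478
0.02 0.6079 0.6467
0.04 0.6061 0.6473
0.06 0.6053 0.6461
0.08 0.6048 0.6446
0.1 0.6038 0.6448
0.12 0.6035 0.6434
armA side 16 min [0.4746 0.0562 0.1741] max [0.4894 0.0701 0.1868] mid [0.482  0.0632 0.1805] med [0.4788 0.0619 0.1805]
armB side 9 min [ 0.5828 -0.0616  0.1754] max [ 0.5923 -0.0497  0.1854] mid [ 0.5875 -0.0557  0.1804] med [ 0.5866 -0.0567  0.1805]
ring side 10 min [0.5399 0.0465 0.1742] max [0.5513 0.0726 0.1769] mid [0.5456 0.0595 0.1755] med [0.5454 0.0638 0.1755]
```

```bash
python3 - <<'E'
from h import *
plan([.588,-.0515,.265],91.9,6)
E
```

```text
from [ 0.5189 -0.0462  0.4002] yaw 90.1 n 6 row: -1.1 11.5 22.5 0 0 -0.3
```

>>> {"fn": "send_rows", "kwargs": {
  "deltas": "-1 11.5 22.5 0 0 -0.3 0.3;-1 11.5 22.5 0 0 -0.3 0.3;-1 11.5 22.5 0 0 -0.3 0.3;-1 11.5 22.5 0 0 -0.3 0.3;-1 11.5 22.5 0 0 -0.3 0.3;-1 11.5 22.5 0 0 -0.3 0.3;0 0 0 0 0 0 0.3;0 0 0 0 0 0 0.3"
}}

```text
time: 5.03
position: [0.5879, -0.0517, 0.2658]
tool_rot: [0.696, 0.718, 0.0, 0.0]
ft_force: [-0.1, -0.3, 0.5]
grip_width: 0.0272
grip_force: 0.0
```

```bash
python3 - <<'E'
from h import *
o=robot.get_obs(); print(o['time'],o['grip_width'],o['ft_force'].round(2))
plan([.588,-.0515,.237],91.9,3)
c=cam('wrist');W=pts(c);b=W.reshape(-1,3);b=b[(b[:,2]>.174)&(b[:,2]<.19)&(abs(b[:,0]-.59)<.03)&(abs(b[:,1]+.05)<.02)]
print(len(b),b.min(0),b.max(0)); cv2.imwrite('pics/w2.png',c['image'][:,:,::-1])
E
```

```text
5.025 0.02715183995343091 [-0.15 -0.31  0.49]
from [ 0.5879 -0.0517  0.2658] yaw 91.8 n 3 row: 0.1 0.0 9.6 0 0 -0.02
441 [ 0.58095383 -0.05886638  0.17400093] [ 0.59555556 -0.0438646   0.1838079 ]
```

View pics/w2.png

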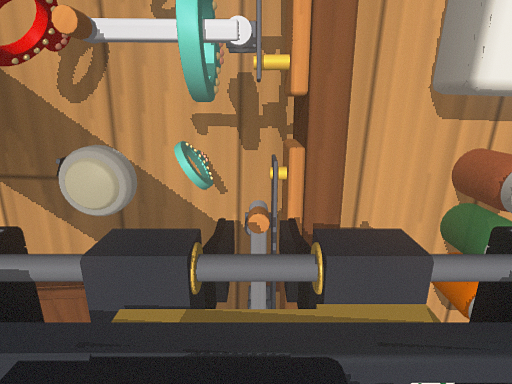

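The knob at (258,220) sits centred between the fingers. I descend and ease it out.

>>> {"fn": "send_rows", "kwargs": {
  "deltas": "0 0 10 0 0 0 0.3;0 0 10 0 0 0 0.3;0 0 9 0 0 0 0.3;0 0 0 0 0 0 0.27;0 0 0 0 0 0 0.24"
}}

```text
time: 5.7
position: [0.588, -0.0518, 0.2362]
tool_rot: [0.696, 0.718, 0.0, 0.0]
ft_force: [-0.9, -0.6, -0.3]
grip_width: 0.0221
grip_force: 0.0
```

>>> {"fn": "send_rows", "kwargs": {
  "deltas": "0 -2 0 0 0 0 0.24;0 -2 0 0 0 0 0.24;0 -2 0 0 0 0 0.24;0 -2 0 0 0 0 0.24"
}}

```text
time: 6.2
position: [0.5833, -0.052, 0.2368]
tool_rot: [0.696, 0.718, 0.003, 0.003]
ft_force: [7.6, 1.5, -5.0]
grip_width: 0.0206
grip_force: 3.9
```

>>> {"fn": "send_rows", "kwargs": {
  "deltas": "0 -2 0 0 0 0 0.24;0 -2 0 0 0 0 0.24;0 -2 0 0 0 0 0.24;0 -2 0 0 0 0 0.24"
}}

```text
time: 6.7
position: [0.5716, -0.0523, 0.2363]
tool_rot: [0.696, 0.718, 0.0, 0.0]
ft_force: [1.0, 1.0, -0.8]
grip_width: 0.0211
grip_force: 0.8
```

>>> {"fn": "send_rows", "kwargs": {
  "deltas": "0 0 0 0 0 -8 0.24;-0.6 -8 0 0 0 -5 0.24;-0.6 -8 0 0 0 -5 0.24;-0.6 -8 0 0 0 -5 0.24;-0.6 -8 0 0 0 -5 0.24;-0.6 -8 0 0 0 -5 0.24;-0.6 -8 0 0 0 -5 0.24;-0.6 -8 0 0 0 -5 0.24;-0.6 -8 0 0 0 -5 0.24"
}}

```text
time: 7.82
position: [0.5186, -0.0855, 0.2366]
tool_rot: [0.342, 0.94, 0.0, 0.001]
ft_force: [2.0, -0.0, 0.8]
grip_width: 0.0207
grip_force: 0.8
```

>>> {"fn": "send_rows", "kwargs": {
  "deltas": "-0.6 -8 0 0 0 -5 0.24;-0.6 -8 0 0 0 -5 0.24;-0.6 -8 0 0 0 -5 0.24;-0.6 -8 0 0 0 -5 0.24;-0.6 -8 0 0 0 -5 0.24;-0.6 -8 0 0 0 -5 0.24;-0.6 -8 0 0 0 -5 0.24;-0.6 -8 0 0 0 -5 0.24"
}}

```text
time: 8.82
position: [0.4983, -0.1448, 0.2364]
tool_rot: [0.0, 1.0, 0.0, 0.0]
ft_force: [1.4, 1.3, 1.7]
grip_width: 0.0208
grip_force: 0.8
```

>>> {"fn": "send_rows", "kwargs": {
  "deltas": "0 -2 0 0 0 0 0.24;0 -2 0 0 0 0 0.24;0 0 0 0 0 0 0.24"
}}

```text
time: 9.2
position: [0.4981, -0.1488, 0.2362]
tool_rot: [0.002, 1.0, 0.0, -0.0]
ft_force: [-1.0, 1.7, -0.0]
grip_width: 0.0205
grip_force: 0.4
```

>>> {"fn": "send_rows", "kwargs": {
  "deltas": "0 -1.5 0 0 0 0 0.24;0 -1.5 0 0 0 0 0.24;0 -1 0 0 0 0 0.24;0 0 0 0 0 0 0.24"
}}

```text
time: 9.7
position: [0.498, -0.1507, 0.236]
tool_rot: [0.002, 1.0, 0.003, -0.001]
ft_force: [1.1, 7.5, 0.9]
grip_width: 0.0211
grip_force: 4.1
```

>>> {"fn": "send_rows", "kwargs": {
  "deltas": "0 4 0 0 0 0 0.3;0 0 -20 0 0 0 0.35;0 0 -25 0 0 0 0.5;0 0 0 0 0 0 0.5"
}}

```text
time: 10.2
position: [0.4997, -0.1501, 0.2829]
tool_rot: [0.001, 1.0, -0.002, 0.002]
ft_force: [-0.0, 0.1, 0.4]
grip_width: 0.0406
grip_force: 0.0
```

```bash
python3 - <<'E'
from h import *
c=cam('wrist');b=pts(c).reshape(-1,3);b=b[(b[:,2]>.174)&(b[:,2]<.19)&(abs(b[:,0]-.5)<.03)&(abs(b[:,1]+.147)<.03)]
print(len(b),((b.min(0)+b.max(0))/2).round(4)); np.set_printoptions(suppress=True)
plan([.5447,.0647,.280],91.9,12)
E
```

```text
372 [ 0.4987 -0.1473  0.1788]
from [ 0.4989 -0.1496  0.2817] yaw 179.8 n 12 row: 9.6 17.7 0.1 0 0 7.33
```

>>> {"fn": "send_rows", "kwargs": {
  "deltas": "9.6 17.7 0 0 0 7.33 0.5;9.6 17.7 0 0 0 7.33 0.5;9.6 17.7 0 0 0 7.33 0.5;9.6 17.7 0 0 0 7.33 0.5;9.6 17.7 0 0 0 7.33 0.5;9.6 17.7 0 0 0 7.33 0.5;9.6 17.7 0 0 0 7.33 0.5;9.6 17.7 0 0 0 7.33 0.5;9.6 17.7 0 0 0 7.33 0.5;9.6 17.7 0 0 0 7.33 0.5"
}}

```text
time: 11.5
position: [0.5134, 0.0389, 0.2799]
tool_rot: [0.6, 0.8, -0.001, -0.001]
ft_force: [-0.2, 1.0, -1.3]
grip_width: 0.0434
grip_force: 0.0
```

>>> {"fn": "send_rows", "kwargs": {
  "deltas": "9.6 17.7 0 0 0 7.33 0.5;9.6 17.7 0 0 0 7.33 0.5;0 0 0 0 0 0 0.5;0 0 0 0 0 0 0.5"
}}

```text
time: 12.0
position: [0.543, 0.0646, 0.2803]
tool_rot: [0.695, 0.719, -0.001, -0.001]
ft_force: [0.2, -0.3, -0.6]
grip_width: 0.0435
grip_force: 0.0
```

```bash
python3 - <<'E'
from h import *
c=cam('wrist');b=pts(c).reshape(-1,3);b=b[(b[:,2]>.166)&(b[:,2]<.19)&(abs(b[:,0]-.545)<.02)&(abs(b[:,1]-.064)<.04)]
print(len(b),b.min(0),b.max(0)); cv2.imwrite('pics/w3.png',c['image'][:,:,::-1])
for y in np.arange(.035,.1,.01):
    q=b[abs(b[:,1]-y)<.005]
    if len(q): print(y.round(3),q.min(0).round(4),q.max(0).round(4))
plan([.5447,.0647,.2325],91.9,5)
E
```

```text
1130 [0.53728889 0.03788768 0.16602123] [0.55154774 0.0910754  0.17667539]
0.035 [0.5409 0.0379 0.166 ] [0.551  0.04   0.1668]
0.045 [0.5392 0.0402 0.1666] [0.5515 0.0499 0.173 ]
0.055 [0.5389 0.0502 0.1711] [0.5511 0.06   0.1756]
0.065 [0.5379 0.06   0.1715] [0.5505 0.07   0.1767]
0.075 [0.5375 0.07   0.1689] [0.5508 0.08   0.1759]
0.085 [0.5373 0.0801 0.1661] [0.5497 0.0899 0.1737]
0.095 [0.5386 0.0901 0.166 ] [0.5487 0.0911 0.1668]
from [0.543  0.0645 0.2805] yaw 91.9 n 5 row: 0.0 0.4 9.6 0 0 0.01
```

View pics/w3.png

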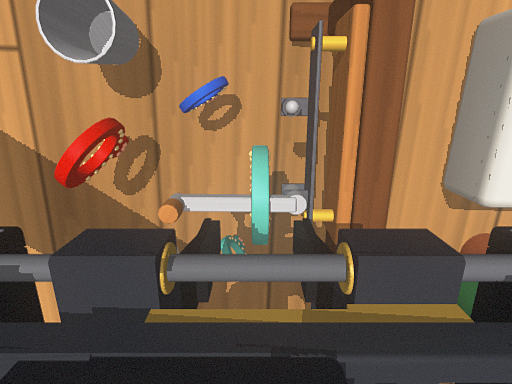

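The ring at (260,195) sits between the fingers. I descend and grip it.

>>> {"fn": "send_rows", "kwargs": {
  "deltas": "0 0.2 10 0 0 0 0.5;0 0.2 10 0 0 0 0.5;0 0.2 10 0 0 0 0.5;0 0.2 10 0 0 0 0.5;0 0.2 7.5 0 0 0 0.5;0 0 0 0 0 0 0.5",
  "newtons": 12
}}

```text
time: 12.8
position: [0.5446, 0.0651, 0.233]
tool_rot: [0.695, 0.719, -0.001, -0.001]
ft_force: [0.5, 0.3, 0.2]
grip_width: 0.0434
grip_force: 0.0
```

>>> {"fn": "send_rows", "kwargs": {
  "deltas": "0 0 0 0 0 0 0.25;0 0 0 0 0 0 0.1;0 0 0 0 0 0 0;0 0 0 0 0 0 0;0 0 0 0 0 0 0"
}}

```text
time: 13.42
position: [0.5451, 0.065, 0.234]
tool_rot: [0.695, 0.719, 0.0, 0.0]
ft_force: [-0.1, 1.8, 1.8]
grip_width: 0.0128
grip_force: 12.0
```

>>> {"fn": "send_rows", "kwargs": {
  "deltas": "0 0 -4 0 0 0 0;0 0 -10 0 0 0 0;0 0 -10 0 0 0 0;0 0 -10 0 0 0 0;0 0 0 0 0 0 0;0 0 0 0 0 0 0"
}}

```text
time: 14.18
position: [0.5448, 0.065, 0.2677]
tool_rot: [0.695, 0.719, -0.0, -0.0]
ft_force: [-0.5, 0.1, -1.0]
grip_width: 0.0129
grip_force: 12.0
```

```bash
python3 - <<'E'
from h import *
o=robot.get_obs(); print(o['position'].round(4),o['ft_force'].round(2),o['grip_width'])
c=cam('wrist');b=pts(c).reshape(-1,3);b=b[(b[:,2]>.18)&(b[:,2]<.215)&(abs(b[:,0]-.545)<.02)&(abs(b[:,1]-.064)<.06)]
print(len(b),b.min(0),b.max(0)); cv2.imwrite('pics/w4.png',c['image'][:,:,::-1])
c=cam('side'); cv2.imwrite('pics/s4.png',cv2.resize(c['image'][120:240,200:340,::-1],None,fx=4,fy=4))
E
```

```text
[0.5448 0.065  0.2677] [-0.54  0.07 -0.99] 0.01288639719967064
2399 [0.52847295 0.05629277 0.18017936] [0.559016   0.10480087 0.21497941]
```

View pics/s4.png

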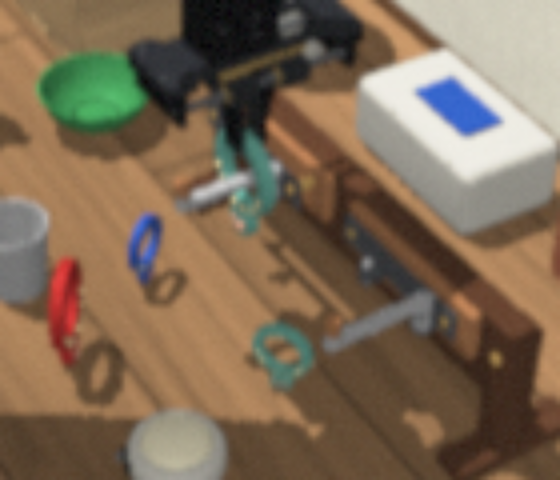

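The ring is lifted and held, with the bar through its hole. Now I slide it off.

>>> {"fn": "send_rows", "kwargs": {
  "deltas": "0 -10 0 0 0 0 0;0 -10 0 0 0 0 0;0 -10 0 0 0 0 0;0 -10 0 0 0 0 0;0 -10 0 0 0 0 0"
}}

```text
time: 14.9
position: [0.4943, 0.0634, 0.2678]
tool_rot: [0.695, 0.719, 0.0, 0.0]
ft_force: [0.4, 0.7, -0.6]
grip_width: 0.0127
grip_force: 12.0
```

>>> {"fn": "send_rows", "kwargs": {
  "deltas": "0 -10 0 0 0 0 0;0 -10 0 0 0 0 0;0 -10 0 0 0 0 0;0 -10 0 0 0 0 0;0 -10 0 0 0 0 0;0 0 0 0 0 0 0"
}}

```text
time: 15.65
position: [0.4441, 0.0618, 0.2677]
tool_rot: [0.695, 0.719, -0.0, -0.0]
ft_force: [-0.0, 0.7, 0.0]
grip_width: 0.0128
grip_force: 12.0
```

>>> {"fn": "send_rows", "kwargs": {
  "deltas": "-10 0 0 0 0 0 0;-25 0 0 0 0 0 0;-35 0 0 0 0 0 0;-35 0 0 0 0 0 0;-35 0 0 0 0 0 0;-35 0 0 0 0 0 0;-25 0 0 0 0 0 0;-10 0 0 0 0 0 0;0 0 0 0 0 0 0;0 0 0 0 0 0 0"
}}

```text
time: 16.9
position: [0.4516, -0.1473, 0.2676]
tool_rot: [0.695, 0.719, 0.0, -0.001]
ft_force: [0.7, 0.7, -0.9]
grip_width: 0.0128
grip_force: 12.0
```

```bash
python3 - <<'E'
from h import *
o=robot.get_obs(); print(o['position'].round(4),o['ft_force'].round(2),o['grip_width'])
c=cam('wrist');W=pts(c);np.savez('w5.npz',W=W)
b=W.reshape(-1,3)
k=b[(b[:,2]>.174)&(b[:,2]<.19)&(abs(b[:,0]-.4985)<.015)&(abs(b[:,1]+.147)<.02)]
if len(k): print('knob',len(k),k.min(0).round(4),k.max(0).round(4))
r=robot.cut_out('wrist','ring')
for q in r: 
    p=W[q['region']]; print(q['p'],q['box'],np.nanmin(p,0).round(4),np.nanmax(p,0).round(4),np.nanmedian(p,0).round(4))
cv2.imwrite('pics/w5.png',c['image'][:,:,::-1])
E
```

```text
[ 0.4516 -0.1473  0.2676] [ 0.68  0.74 -0.86] 0.012837395363573895
knob 359 [ 0.492  -0.1504  0.174 ] [ 0.5063 -0.1391  0.1836]
0.85 [313.1, 46.8, 351.1, 102.8] [ 5.013e-01 -6.830e-02 -3.000e-04] [ 0.5497 -0.0188  0.0784] [ 0.5187 -0.043   0.0629]
0.56 [244.7, 155.1, 271.0, 251.6] [ 0.4356 -0.2019 -0.    ] [ 0.4676 -0.1051  0.2101] [ 0.4503 -0.1268  0.2029]
```

View pics/w5.png

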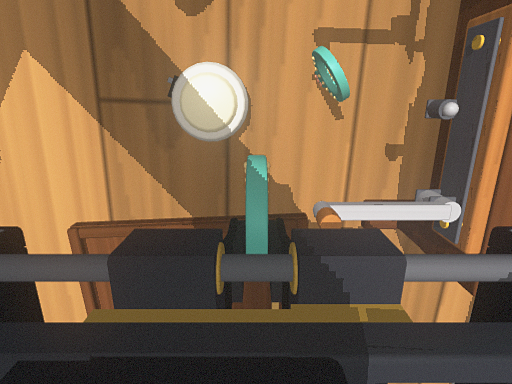

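The held ring at (258,205) is lined up with peg B, whose knob is at (328,212). I slide it on, watching the force.

>>> {"fn": "send_rows", "kwargs": {
  "deltas": "-1.5 5 0 0 0 0 0;0 10 0 0 0 0 0;0 10 0 0 0 0 0;0 10 0 0 0 0 0;0 10 0 0 0 0 0"
}}

```text
time: 17.62
position: [0.4978, -0.1481, 0.2677]
tool_rot: [0.695, 0.719, 0.0, 0.0]
ft_force: [0.2, 0.3, -1.4]
grip_width: 0.0131
grip_force: 12.0
```

>>> {"fn": "send_rows", "kwargs": {
  "deltas": "0 10 0 0 0 0 0;0 10 0 0 0 0 0;0 10 0 0 0 0 0;0 10 0 0 0 0 0;0 10 0 0 0 0 0;0 0 0 0 0 0 0"
}}

```text
time: 18.38
position: [0.5477, -0.1466, 0.2677]
tool_rot: [0.695, 0.719, 0.0, 0.0]
ft_force: [0.8, -1.1, -1.2]
grip_width: 0.0132
grip_force: 12.0
```

>>> {"fn": "send_rows", "kwargs": {
  "deltas": "0 0 8 0 0 0 0;0 0 8 0 0 0 0;0 0 8 0 0 0 0;0 0 5 0 0 0 0;0 0 0 0 0 0 0;0 0 0 0 0 0 0"
}}

```text
time: 19.12
position: [0.5471, -0.1466, 0.2389]
tool_rot: [0.695, 0.719, 0.0, 0.0]
ft_force: [-0.3, -0.3, -1.0]
grip_width: 0.0131
grip_force: 12.0
```

>>> {"fn": "send_rows", "kwargs": {
  "deltas": "0 0 1.5 0 0 0 0;0 0 1.5 0 0 0 0;0 0 1 0 0 0 0;0 0 1 0 0 0 0;0 0 0 0 0 0 0"
}}

```text
time: 19.75
position: [0.5469, -0.1465, 0.2339]
tool_rot: [0.695, 0.719, -0.0, 0.0]
ft_force: [-0.9, -0.3, 0.7]
grip_width: 0.013
grip_force: 12.0
```

>>> {"fn": "send_rows", "kwargs": {
  "deltas": "0 0 1 0 0 0 0;0 0 1 0 0 0 0;0 0 0 0 0 0 0"
}}

```text
time: 20.12
position: [0.5469, -0.1466, 0.2337]
tool_rot: [0.695, 0.719, 0.0, 0.0]
ft_force: [-4.5, 1.9, 11.5]
grip_width: 0.0127
grip_force: 12.0
```

It bears on the peg. I ease off a little and let go.

>>> {"fn": "send_rows", "kwargs": {
  "deltas": "0 0 -1.4 0 0 0 0;0 0 0 0 0 0 0;0 0 0 0 0 0 0"
}}

```text
time: 20.5
position: [0.547, -0.1466, 0.2338]
tool_rot: [0.695, 0.719, 0.0, 0.0]
ft_force: [-1.5, 0.3, 6.3]
grip_width: 0.0128
grip_force: 12.0
```

>>> {"fn": "send_rows", "kwargs": {
  "deltas": "0 0 -0.8 0 0 0 0;0 0 0 0 0 0 0;0 0 0 0 0 0 0.2;0 0 0 0 0 0 0.35;0 0 0 0 0 0 0.45;0 0 0 0 0 0 0.5;0 0 0 0 0 0 0.5"
}}

```text
time: 21.38
position: [0.5469, -0.1466, 0.2339]
tool_rot: [0.695, 0.719, -0.0, 0.0]
ft_force: [0.9, 0.2, -0.5]
grip_width: 0.0418
grip_force: 0.0
```

>>> {"fn": "send_rows", "kwargs": {
  "deltas": "0 0 -10 0 0 0 0.5;0 0 -15 0 0 0 0.5;0 0 -20 0 0 0 0.5;0 0 -20 0 0 0 0.4;0 0 0 0 0 0 0.2;0 0 0 0 0 0 0;0 0 0 0 0 0 0"
}}

```text
time: 22.25
position: [0.5465, -0.1463, 0.2982]
tool_rot: [0.695, 0.719, -0.0, -0.001]
ft_force: [-0.7, -0.6, 0.5]
grip_width: 0.0127
grip_force: 0.0
```

```bash
python3 - <<'E'
from h import *
o=robot.get_obs(); print(o['time'],o['position'].round(4),o['ft_force'].round(2),o['grip_width'])
c=cam('wrist');W=pts(c);b=W.reshape(-1,3)
k=b[(b[:,2]>.166)&(b[:,2]<.19)&(abs(b[:,0]-.547)<.03)&(abs(b[:,1]+.147)<.05)]
if len(k): print('ring',len(k),k.min(0).round(4),k.max(0).round(4))
k=b[(b[:,2]>.174)&(b[:,2]<.19)&(abs(b[:,0]-.4985)<.015)&(abs(b[:,1]+.147)<.02)]
if len(k): print('knobB',len(k),k.min(0).round(4),k.max(0).round(4))
c=cam('top');b=pts(c).reshape(-1,3);k=b[(b[:,2]>.172)&(b[:,2]<.2)&(abs(b[:,0]-.4806)<.03)&(abs(b[:,1]-.063)<.03)]
print('knobA top',len(k),k.min(0).round(4),k.max(0).round(4))
cv2.imwrite('pics/t6.png',c['image'][100:260,180:380,::-1].repeat(3,0).repeat(3,1))
for n in (6,): plan([.472,.105,.29],None,n)
E
```

```text
22.25 [ 0.5465 -0.1463  0.2982] [-0.74 -0.59  0.53] 0.012747926518709323
ring 946 [ 0.5398 -0.1728  0.166 ] [ 0.5534 -0.1201  0.1765]
knobB 326 [ 0.4922 -0.1541  0.1745] [ 0.507  -0.139   0.1836]
knobA top 29 [0.473  0.0586 0.1724] [0.4868 0.072  0.1871]
from [ 0.5466 -0.1464  0.2982] yaw 91.9 n 6 row: 42.3 -11.1 1.4 0 0 -0.0
```

View pics/t6.png

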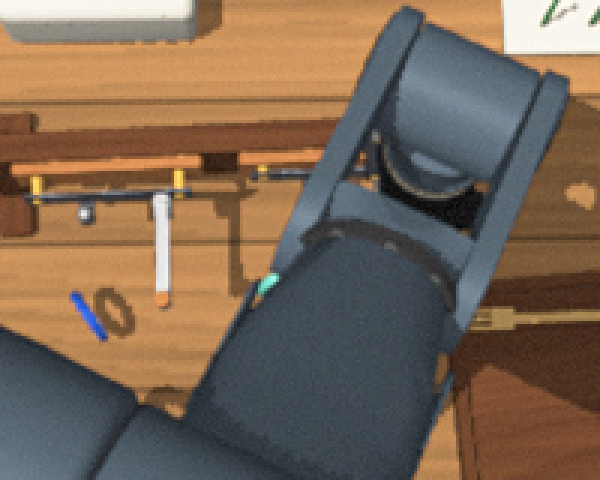

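The ring hangs on B and peg A is empty and still out at (162,250). I'll push knob A with the side of the closed fingers.

```bash
python3 - <<'E'
from h import *
o=robot.get_obs(); print(o['q'].round(3),o['grip_width'])
plan([.4814,.036,.298],91.9,5)
E
```

```text
[-0.459  0.441  1.576 -0.     1.126 -0.492] 0.005229255233213545
from [ 0.5466 -0.1464  0.2982] yaw 91.9 n 5 row: 36.9 -11.8 0.1 0 0 -0.01
```

>>> {"fn": "send_rows", "kwargs": {
  "deltas": "37 -12 0 0 0 0 0;37 -12 0 0 0 0 0;37 -12 0 0 0 0 0;37 -12 0 0 0 0 0;37 -12 0 0 0 0 0;0 0 0 0 0 0 0;0 0 0 0 0 0 0"
}}

```text
time: 23.22
position: [0.4814, 0.0361, 0.2989]
tool_rot: [0.695, 0.719, -0.0, 0.0]
ft_force: [0.4, -0.5, -0.2]
grip_width: 0.0007
grip_force: 0.0
```

>>> {"fn": "send_rows", "kwargs": {
  "deltas": "0 0 20 0 0 0 0;0 0 20 0 0 0 0;0 0 12 0 0 0 0;0 0 9 0 0 0 0;0 0 0 0 0 0 0;0 0 0 0 0 0 0"
}}

```text
time: 23.98
position: [0.4813, 0.0362, 0.2383]
tool_rot: [0.695, 0.719, 0.0, 0.0]
ft_force: [-0.1, 0.2, -0.3]
grip_width: 0.0006
grip_force: 0.0
```

>>> {"fn": "send_rows", "kwargs": {
  "deltas": "4 0 0 0 0 0 0;4 0 0 0 0 0 0;3 0 0 0 0 0 0;3 0 0 0 0 0 0;0 0 0 0 0 0 0"
}}

```text
time: 24.6
position: [0.4805, 0.0506, 0.238]
tool_rot: [0.695, 0.719, 0.0, 0.0]
ft_force: [1.3, 0.3, 0.7]
grip_width: 0.0002
grip_force: 0.1
```

>>> {"fn": "send_rows", "kwargs": {
  "deltas": "8 -1.1 0 0 0 5 0;8 -1.1 0 0 0 5 0;8 -1.1 0 0 0 5 0;8 -1.1 0 0 0 5 0;8 -1.1 0 0 0 5 0;8 -1.1 0 0 0 5 0;8 -1.1 0 0 0 5 0;8 -1.1 0 0 0 5 0;0 0 0 0 0 0 0"
}}

```text
time: 25.72
position: [0.4896, 0.1132, 0.238]
tool_rot: [0.899, 0.438, 0.0, 0.0]
ft_force: [-0.1, -0.4, -0.3]
grip_width: 0.0005
grip_force: 0.2
```

```bash
python3 - <<'E'
from h import *
o=robot.get_obs(); print(o['time'],o['position'].round(4),o['ft_force'].round(2),o['q'].round(2))
Rm=R.from_quat(o['tool_rot']).as_matrix(); t=Rm[:2,0]; u=-Rm[:2,1]; r=o['position'][:2]-[.5725,.066]; print('along u',u@r,'along t',t@r)
for n in ['top','side']:
    c=cam(n);b=pts(c).reshape(-1,3);k=b[(b[:,2]>.172)&(b[:,2]<.19)&(b[:,0]>.46)&(b[:,0]<.6)&(b[:,1]>.05)&(b[:,1]<.17)]
    if len(k): print(n,'knobA?',len(k),k.min(0).round(4),k.max(0).round(4),np.median(k,0).round(4))
c=cam('side');cv2.imwrite('pics/s7.png',cv2.resize(c['image'][120:240,200:340,::-1],None,fx=4,fy=4))
E
```

```text
25.725 [0.4896 0.1132 0.238 ] [-0.12 -0.41 -0.31] [ 0.    0.44  1.79 -0.    0.9   0.67]
along u 0.09439594143982788 along t -0.013927164371635646
side knobA? 24 [0.478  0.0973 0.1723] [0.5121 0.1258 0.1889] [0.4878 0.1085 0.1807]
```

View pics/s7.png

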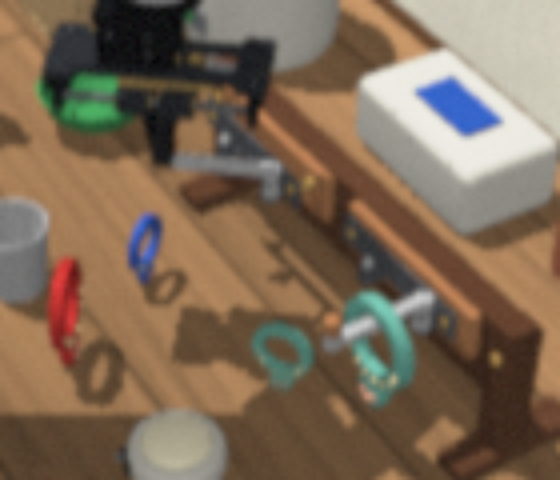

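The peg follows; the fingers at (160,150) are on its knob, and the ring hangs on B at (380,345).

>>> {"fn": "send_rows", "kwargs": {
  "deltas": "8 -1.1 0 0 0 5 0;8 -1.1 0 0 0 5 0;8 -1.1 0 0 0 5 0;8 -1.1 0 0 0 5 0;8 -1.1 0 0 0 5 0;8 -1.1 0 0 0 5 0;0 0 0 0 0 10 0;0 0 0 0 0 5 0;0 0 0 0 0 5 0;0 0 0 0 0 0 0"
}}

```text
time: 27.12
position: [0.5211, 0.1482, 0.2378]
tool_rot: [1.0, 0.017, -0.001, -0.0]
ft_force: [-0.4, 0.1, -0.4]
grip_width: 0.0003
grip_force: 0.1
```

```bash
python3 - <<'E'
from h import *
o=robot.get_obs(); print(o['time'],o['position'].round(4),o['ft_force'].round(2),o['q'].round(2))
plan([.538,.155,.238],1.9,1)
Rm=R.from_quat(o['tool_rot']).as_matrix(); t=Rm[:2,0]; u=-Rm[:2,1]; r=o['position'][:2]-[.5725,.066]; print('along u',u@r,'along t',t@r)
E
```

```text
27.125 [0.5211 0.1482 0.2378] [-0.45  0.13 -0.39] [0.07 0.49 1.7  0.   0.96 1.61]
from [0.5211 0.1482 0.2378] yaw 2.0 n 1 row: 17.1 -6.2 -0.2 0 0 0.05
along u 0.08392710214137791 along t -0.04859045046845508
```

>>> {"fn": "send_rows", "kwargs": {
  "deltas": "4 -2 0 0 0 0 0;4 -2 0 0 0 0 0;4 -2 0 0 0 0 0;2 0 0 0 0 0 0;0 0 0 0 0 0 0"
}}

```text
time: 27.75
position: [0.5355, 0.155, 0.2379]
tool_rot: [1.0, 0.016, 0.0, -0.0]
ft_force: [-0.8, 0.1, -0.1]
grip_width: 0.0005
grip_force: 0.6
```

>>> {"fn": "send_rows", "kwargs": {
  "deltas": "2 0 0 0 0 0 0;2 0 0 0 0 0 0;0 0 0 0 0 0 0"
}}

```text
time: 28.12
position: [0.5395, 0.1551, 0.238]
tool_rot: [1.0, 0.016, 0.0, -0.0]
ft_force: [-1.7, 2.7, -0.4]
grip_width: 0.0006
grip_force: 1.2
```

>>> {"fn": "send_rows", "kwargs": {
  "deltas": "1.5 0 0 0 0 0 0;1.5 0 0 0 0 0 0;0 0 0 0 0 0 0"
}}

```text
time: 28.5
position: [0.541, 0.1553, 0.2379]
tool_rot: [1.0, 0.016, -0.002, -0.0]
ft_force: [-5.2, 3.7, 3.2]
grip_width: 0.0007
grip_force: 2.9
```

>>> {"fn": "send_rows", "kwargs": {
  "deltas": "1.5 0 0 0 0 0 0;1.5 0 0 0 0 0 0;0 0 0 0 0 0 0"
}}

```text
time: 28.88
position: [0.5421, 0.1555, 0.2379]
tool_rot: [1.0, 0.016, -0.004, -0.0]
ft_force: [-8.6, 2.7, 6.4]
grip_width: 0.0003
grip_force: 4.8
```

>>> {"fn": "send_rows", "kwargs": {
  "deltas": "1.5 0 0 0 0 0 0;1.5 0 0 0 0 0 0;0 0 0 0 0 0 0"
}}

```text
time: 29.25
position: [0.5444, 0.1559, 0.2379]
tool_rot: [1.0, 0.016, -0.005, -0.001]
ft_force: [-8.8, 4.1, 6.8]
grip_width: 0.0006
grip_force: 5.1
```

>>> {"fn": "send_rows", "kwargs": {
  "deltas": "1.5 0 0 0 0 0 0;1 0 0 0 0 0 0;0 0 0 0 0 0 0"
}}

```text
time: 29.62
position: [0.5519, 0.1549, 0.2383]
tool_rot: [1.0, 0.017, 0.002, 0.001]
ft_force: [0.8, 0.3, -0.0]
grip_width: 0.0004
grip_force: 0.0
```

>>> {"fn": "send_rows", "kwargs": {
  "deltas": "1 0 0 0 0 0 0;1 0 0 0 0 0 0;0 0 0 0 0 0 0"
}}

```text
time: 30.0
position: [0.5527, 0.155, 0.2379]
tool_rot: [1.0, 0.016, -0.0, 0.0]
ft_force: [-1.3, -0.2, 1.4]
grip_width: 0.0007
grip_force: 1.1
```

Past the crest and home. Now I press it.

>>> {"fn": "send_rows", "kwargs": {
  "deltas": "1 0 0 0 0 0 0;1 0 0 0 0 0 0;1 0 0 0 0 0 0;0 0 0 0 0 0 0"
}}

```text
time: 30.5
position: [0.5537, 0.1554, 0.2375]
tool_rot: [1.0, 0.017, -0.003, 0.0]
ft_force: [-6.3, -0.9, 3.8]
grip_width: 0.0003
grip_force: 3.1
```

>>> {"fn": "send_rows", "kwargs": {
  "deltas": "1 0 0 0 0 0 0;0.5 0 0 0 0 0 0;0 0 0 0 0 0 0"
}}

```text
time: 30.88
position: [0.5541, 0.1555, 0.2372]
tool_rot: [1.0, 0.017, -0.004, 0.0]
ft_force: [-8.1, 0.4, 4.3]
grip_width: 0.0004
grip_force: 3.9
```

>>> {"fn": "send_rows", "kwargs": {
  "deltas": "1 0 0 0 0 0 0;1 0 0 0 0 0 0;1 0 0 0 0 0 0;0 0 0 0 0 0 0"
}}

```text
time: 31.38
position: [0.5549, 0.1558, 0.2369]
tool_rot: [1.0, 0.017, -0.007, 0.0]
ft_force: [-12.6, 0.7, 6.8]
grip_width: 0.0003
grip_force: 6.1
```

>>> {"fn": "send_rows", "kwargs": {
  "deltas": "0.8 0 0 0 0 0 0;0 0 0 0 0 0 0"
}}

```text
time: 31.62
position: [0.5551, 0.1558, 0.2369]
tool_rot: [1.0, 0.017, -0.008, 0.0]
ft_force: [-14.4, -0.4, 7.6]
grip_width: 0.0002
grip_force: 6.7
```

>>> {"fn": "send_rows", "kwargs": {
  "deltas": "0.8 0 0 0 0 0 0;0 0 0 0 0 0 0"
}}

```text
time: 31.88
position: [0.5552, 0.1558, 0.2368]
tool_rot: [1.0, 0.017, -0.009, 0.0]
ft_force: [-16.1, 0.0, 8.3]
grip_width: 0.0004
grip_force: 7.3
```

>>> {"fn": "send_rows", "kwargs": {
  "deltas": "0.5 0 0 0 0 0 0;0 0 0 0 0 0 0;0 0 0 0 0 0 0"
}}

```text
time: 32.25
position: [0.5554, 0.1558, 0.2368]
tool_rot: [1.0, 0.017, -0.009, 0.0]
ft_force: [-14.8, -0.2, 9.0]
grip_width: 0.0002
grip_force: 7.6
```

>>> {"fn": "send_rows", "kwargs": {
  "deltas": "0.6 0 0 0 0 0 0;0 0 0 0 0 0 0;0 0 0 0 0 0 0"
}}

```text
time: 32.62
position: [0.5555, 0.1558, 0.2368]
tool_rot: [1.0, 0.017, -0.01, 0.0]
ft_force: [-16.5, 0.1, 10.1]
grip_width: 0.0009
grip_force: 8.1
```

>>> {"fn": "send_rows", "kwargs": {
  "deltas": "-4 0 0 0 0 0 0;-5 0 0 0 0 0 0;-10 0 0 0 0 0 0;-15 0 -10 0 0 0 0;0 0 -30 0 0 0 0;0 0 -40 0 0 0 0;-20 0 -30 0 0 0 0;-30 0 0 0 0 0 0;0 0 0 0 0 0 0"
}}

```text
time: 33.75
position: [0.4771, 0.1529, 0.3492]
tool_rot: [1.0, 0.017, 0.001, 0.0]
ft_force: [-0.3, 0.2, 1.0]
grip_width: 0.0006
grip_force: 0.0
```

```bash
python3 - <<'E'
from h import *
o=robot.get_obs(); print(o['time'],o['position'].round(4),o['ft_force'].round(2))
for n in ['top','side','wrist']:
    c=cam(n);b=pts(c).reshape(-1,3)
    for nm,x,y in [('kA',.5694,.158),('kB',.4987,-.1473),('ring',.547,-.146)]:
        k=b[(b[:,2]>.17)&(b[:,2]<.19)&(abs(b[:,0]-x)<.022)&(abs(b[:,1]-y)<.03)]
        if len(k)>3: print(n,nm,len(k),k.min(0).round(4),k.max(0).round(4),np.median(k,0).round(4))
    if n=='side': cv2.imwrite('pics/s9.png',cv2.resize(c['image'][120:240,200:340,::-1],None,fx=4,fy=4))
E
```

```text
33.75 [0.4771 0.1529 0.3492] [-0.31  0.25  0.96]
top kB 29 [ 0.492  -0.151   0.1743] [ 0.5055 -0.1373  0.1839] [ 0.4996 -0.1432  0.1807]
top ring 57 [ 0.5398 -0.1642  0.1701] [ 0.5512 -0.121   0.1792] [ 0.5453 -0.1424  0.173 ]
side kA 18 [0.5626 0.1482 0.1704] [0.5762 0.1654 0.1836] [0.5691 0.1571 0.1793]
side kB 23 [ 0.4925 -0.1561  0.1715] [ 0.5089 -0.1416  0.1849] [ 0.4983 -0.1492  0.1807]
side ring 39 [ 0.5412 -0.1687  0.1701] [ 0.5552 -0.1255  0.1777] [ 0.5473 -0.1489  0.1732]
wrist kA 259 [0.5621 0.15   0.1712] [0.5764 0.1643 0.1835] [0.5691 0.1574 0.1817]
```

View pics/s9.png

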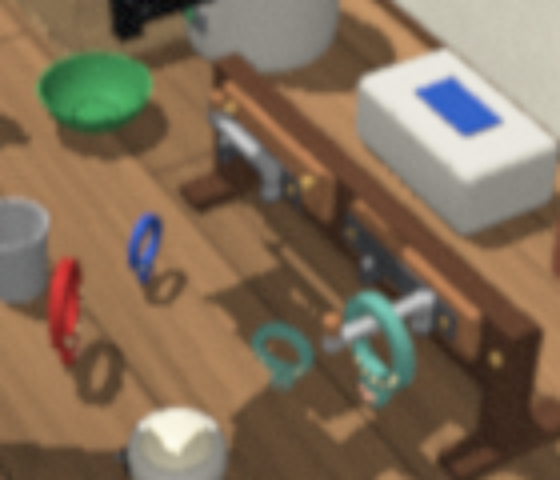

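Peg A is flat, with knob A at (0.569, 0.157) as expected. The ring hangs on peg B and nothing else has moved, so I hand in.

```bash
python3 -c "
from rig import robot; print(robot.hand_in())"
```

```text
the job is handed in; nothing more can be done
None
```

The job is handed in (no verdict was returned): peg B is fully out with the teether hanging on it, and peg A is folded flat past its catch and was pressed home at about 19 N total on the wrist force sensor.

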